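# Draw a dish tray out to its catch with the tray hook

## Robot

A 6-joint arm with a two-finger parallel gripper is mounted at the origin on a cart in front of the work surface, level with it; the furniture and walls round the work are solid. World frame = base frame: x ahead of the robot, y to its left, z up, the work surface at z = 0. Lengths are in m, angles in rad, forces in N, time in s.
With the tool pointing down it reaches from about 0.375 to 0.925 m from the base axis. Payload 5.7 kg.
Tool frame: the origin (TCP) lies between the finger pads; the fingertips stand 22 mm ahead of it and the grasp point (between the pads) lies 3 mm ahead of it; z points along the fingers, y is the line along which they close (so a half turn about z gives the same grasp; the last joint's range is limited). The gripper opens to 88 mm and grips with 3 to 60 N. Pads are 20 mm wide; open, the fingers measure 115 mm over their backs; the gripper's body (75 mm by 178 mm) begins 61 mm behind the grasp point.
Start: joints at [1.067, 0.359, 1.51, -0, 1.272, -0.115], TCP at [0.227, 0.555, 0.245] pointing down, gripper open.
Joint ranges: [-2.97, 2.97], [-1.01, 2.36], [0.21, 2.38], [-0.96, 4.11], [0.2, 2.71], [-2.98, 2.98]. Speed limits (rad/s): [2.39, 2.39, 3.14, 3.14, 3.14, 3.14].

## Interface

Orientations are given as [roll, pitch, yaw] about the fixed x, y, z axes, in that order (R = Rz(yaw) Ry(pitch) Rx(roll)).
In Python, from rig import arm gives the robot as it stands.
- The arm moves only by the tool send_rows, never from a script. Its argument "targets" is a list of rows, each a list of 2 entries, a list of its own where there are three numbers: the shift along the tool's x, y, z in m, then the turn, a rotation vector about the tool's x, y, z in degrees. In form: [[[x, y, z], [ax, ay, az]], ...]. A call has 1 to 20 rows; each row is the pose to reach, as a shift and turn from the pose commanded when the call began, along the tool's axes at that moment; what a row does not reach only later rows make up. A row lasts 1/12 s, in which the tool goes at most 41.7 mm and 7.16 degrees, less where a joint would pass 70% of its speed; a pose out of reach is approached as far as the arm can. A call with a gripper value outside its range is refused whole. "gripper" is the finger opening in m, from 0 to 0.0878, set as the call begins (left out, the last holds). The fingers move at their own pace and stop on an object; "grip_force" is the grip in N (left out, the last holds). Time passes only in rows, so rows that repeat a pose let the fingers close. It gives the time, the measured TCP pose, the force, the opening and the grip force at its end, in the units of the state.
- arm.get_state(): the state, without advancing time (a new reading comes with each control period).
- arm.snapshot(name): name is "side" or "top" or "wrist"; returns a dict with "img" (400x640x3 uint8, red, green, blue), "z_map" (400x640 float32, m along the optical axis (not along the pixel's ray), 0 where there is no reading), "camera_matrix" (3x3 intrinsics, pixels), "R" (3x3) and "t" (3): a world point X has camera coordinates R X + t; the wrist camera has in their place "mount" (4x4, takes a point from camera to tool coordinates, whose origin is the TCP and whose axes are the flange's). Camera axes: x right, y down, z forward; pixel columns grow to the right and rows downward; lengths in m; the calibration is good to about 2 mm. A picture is of the moment at which its call begins: read the wrist's pose just before it.
- arm.close_job(): hands the job in; it is judged then, once.
The state is a dict: "t": time; "qpos": joint angles; "dq": joint speeds; "effort": joint torques, N m; "ee_pos": TCP position; "eef_rot": TCP orientation; "ft_force": force on the tool from outside, world axes, zero at the start; "torque": the same for the moment, N m; "opening": finger opening in m; "finger_force": force on a finger pad.
Only numpy, scipy, OpenCV 4.12 (cv2) and the standard library are available. Lean on these libraries where they do the work, as an engineer would, in place of code of your own. Each camera call takes 0.05 s, during which the arm holds its last target. There are 200 camera calls.

## Task

Take the tray hook from its rest, drop its bent end into the finger hole of the dish cabinet's tray and draw the tray out with it, gently and by feel, until its catch snaps in at the end of the travel. Let nothing but the hook touch the cabinet and do not strain the tray against its stop, then lay the hook back on its rest the way it lay, and leave everything else where it stands.

Things in the scene. Friction and masses are not known exactly. Their poses are not given: they have to be found in the camera images.
- hook_grip (a point): Where to grip the tray hook: on the handle's axis at mid-height, near the balance point, 68 mm from the handle's rear end and 45 mm from its front. Grip across the 16 mm width, with 40 N or more so that it does not turn in the grasp. x runs along the handle towards the rod, z up.
- tray_hook: Tray hook, a loose hand tool, about 120 g: black handle 113 x 16 x 20 mm (long, wide, high) and a 7 mm steel rod from its front end, bent straight down at its far end. Same frame as hook_grip. It starts level in the forks of its rest, bent end hanging down.
- hook_tip (a point): Lower end of the hook's bent-down part (upright round bar, 7 mm thick, round end), 110 mm ahead of hook_grip along the handle's x and 37.5 mm below it. The underside of the level rod is 34 mm above this point.
- rest_seat (a point): Hook rest: fixed grey base 170 x 56 x 8 mm with two V-forks open at the top, 55 mm behind and 75 mm ahead of this point along its x, their tips 67 mm above the worktop. The point is 50 mm above the worktop, where hook_grip is when the hook lies seated, its x along this x, z up. The forks centre a hook let down up to 4 mm off to the side.
- pull_hole (a point): Centre of the tray's 18 mm finger hole, at the top face of the 4 mm thick aluminium lip (38 mm deep, 46 mm wide) that stands out level from the tray's front plate, 58 mm above the worktop, free underneath. It is 21 mm in front of the plate. The tray draws out along this frame's -x; z up. It moves with the tray.
- dish_cabinet: Dish cabinet, fixed, white with grey top, 170 x 170 x 98 mm, a carton on top at the back. Origin: centre of its underside, x to its back; tray front and lip on its -x side. The tray (drag about 2 N) starts 0 to 18 mm out. Its travel ends at a rigid stop inside, set anew each time between 40 and 85 mm out from fully shut: it cannot be seen, only felt.
- catch (a joint): Height (m) of the sprung catch roller hidden under the tray: about 0 while the tray rides over it, down to -0.003 on the tray's ridge, above +0.001 once snapped in behind the ridge, holding the tray out. The pull rises from about 2 N to roughly 8 to 13 N at the ridge, then falls away as it snaps in; the rigid stop follows within 6 mm.
- petri_0: Front culture dish, 60 mm across, 15 mm high, standing loose in the tray. Origin at the centre of its underside, z up.
- lab_timer: Lab timer, bystander, loose, 70 x 62 x 18 mm.
- pen_1: Thin blue-and-white ball pen, bystander, lying loose on the worktop in front of the cabinet, 145 mm long, 9 mm high.

How it is judged:
On the way, in this order (a step that is already met when the one before it is completed fails the run):
1. the hook's bent end is down in the finger hole (horizontal distance between hook_tip and pull_hole below 0.009 m and z of hook_tip in the frame of pull_hole below -0.005 m), for 0.1 s.
2. with the hook still in the hole, the tray is out and its catch has snapped in (value of joint catch above 0.001 m and horizontal distance between hook_tip and pull_hole below 0.009 m and z of hook_tip in the frame of pull_hole below -0.002 m), for 0.1 s.
At the end, for the whole second after the job is handed in: The tray is held out by its snapped-in catch, the front dish stands level in it, and the hook lies still on its rest: handle within 12 mm of the seat, within 7 degrees of its direction, bent end down within 11 degrees (value of joint catch above 0.001 m and distance between hook_grip and rest_seat below 0.012 m and angle between the x axis of hook_grip and the x axis of rest_seat, either way round below 0.12 rad and angle between hook_grip's own z axis and vertical below 0.2 rad and linear speed of tray_hook below 0.02 m/s and angle between petri_0's own z axis and vertical below 0.15 rad); the robot touches nothing.
It fails at once if the hook strains the tray or cabinet with more than 22 N (contact force between tray_hook and dish_cabinet above 22 N).
It fails at once if the fingers or the arm touch the cabinet or its tray (contact force between any of the fingers, the arm and dish_cabinet above 1 N).
It fails at once if the front dish is tipped (angle between petri_0's own z axis and vertical above 0.35 rad).
It fails at once if the timer or the ball pen is moved by more than 20 mm (distance of any of lab_timer, pen_1 from where it was at the start of the episode above 0.02 m).
It also fails if it takes over 61 s, if anything falls off the work surface, if the arm or the gripper's body presses on something with over 40 N, if the wrist force passes 120 N, or if a joint passes its speed limit or range.

## Working session

There is one attempt and no reset: what is moved stays moved. The work goes in short steps, Python scripts to look and compute and a tool call to move; the robot and the scene stay as the last step left them, time stands still between calls to the robot, and variables do not carry over. Pictures are saved under pics/ and viewed, at most 10 in all, crops included, and the job is handed in when it is done.

Besides the shell and the picture viewer there is one more tool, called after "Call:" by a JSON object that holds its "api" and its "payload". send_rows: Moves the arm, as the interface text tells. Its arguments: {"type":"object","properties":{"targets":{"type":"array","items":{"type":"array"}},"gripper":{"type":"number"},"grip_force":{"type":"number"}},"required":["targets"]}

```bash
mkdir -p pics; cat > h.py <<'E'
import numpy as np,cv2
from rig import arm
from scipy.spatial.transform import Rotation as Ro
def shot(n,save=None):
    s=arm.get_state(); d=arm.snapshot(n)
    if n=='wrist':
        T=np.eye(4);T[:3,:3]=Ro.from_euler('xyz',s['eef_rot']).as_matrix();T[:3,3]=s['ee_pos'];M=T@np.array(d['mount'])
        d['Rwc'],d['c']=M[:3,:3],M[:3,3]
    else:
        R=np.array(d['R']);d['Rwc']=R.T;d['c']=-R.T@np.array(d['t'])
    if save: cv2.imwrite('pics/'+save,cv2.cvtColor(d['img'],cv2.COLOR_RGB2BGR))
    return d
def ray(d,u,v,z):
    r=d['Rwc']@np.linalg.solve(d['camera_matrix'],[u,v,1.]);return d['c']+r*(z-d['c'][2])/r[2]
def cloud(d):
    z=d['z_map'];v,u=np.indices(z.shape);K=d['camera_matrix']
    p=np.stack([(u-K[0][2])/K[0][0]*z,(v-K[1][2])/K[1][1]*z,z],-1)
    P=p@d['Rwc'].T+d['c'];P[z==0]=np.nan;return P
E
python3 - <<'E'
from h import *
print(arm.get_state())
t=shot('top','top.png');s=shot('side','side.png')
print(t['c'],s['c'])
np.savez('t.npz',**t);np.savez('s.npz',**s)
E
```

```text
{'t': 0.0, 'qpos': array([ 1.06689447e+00,  3.59500808e-01,  1.51145279e+00, -1.69392891e-06,
        1.27248064e+00, -1.15087829e-01]), 'dq': array([ 0.00232316,  0.00091871,  0.00038117,  0.00028075,  0.00044661,
       -0.00035887]), 'effort': array([ 8.84181482e-04, -5.15378165e+01, -2.70723832e+01,  6.74523041e-02,
        3.51129030e-02, -1.44344476e-04]), 'ee_pos': array([0.22713505, 0.55463383, 0.24380431]), 'eef_rot': array([-3.13976307e+00, -2.09868188e-04,  2.75277894e+00]), 'ft_force': array([ 0.08159905, -0.31591928,  0.19675145]), 'torque': array([0.03982907, 0.01749867, 0.01668318]), 'finger_force': 0.0, 'opening': 0.08774353967871823}
[ 0.55775279 -0.05711041  1.10397531] [0.11006791 0.12625264 0.8944582 ]
```

View pics/top.png

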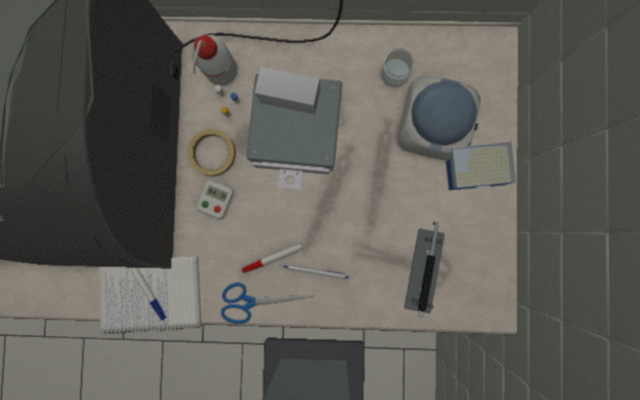

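View pics/side.png

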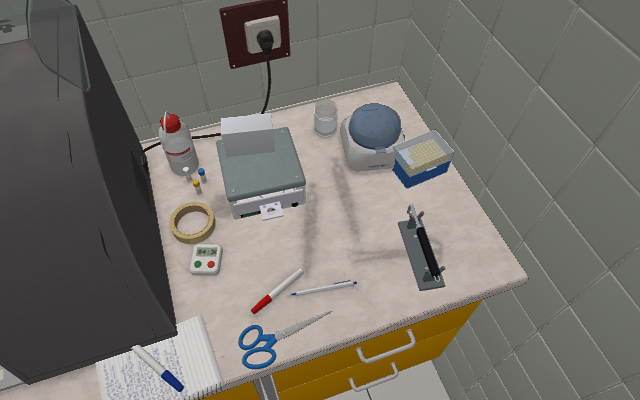

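The top view shows the hook in its rest at the right (handle about (427,283), bent end about (436,225)). The cabinet is at (295,120) with its lip at (290,179), the timer at (214,199) and the pen at (316,271). Next I measure these.

```bash
python3 - <<'E'
from h import *
t=dict(np.load('t.npz'));s=dict(np.load('s.npz'))
for n,d,roi in(('top',t,(400,215,450,320)),('side',s,(395,200,450,295))):
    P=cloud(d);im=d['img'].astype(int);x0,y0,x1,y1=roi
    m=np.zeros(P.shape[:2],bool);m[y0:y1,x0:x1]=1
    dark=m&(im.max(2)<45)
    n_,l,st,c=cv2.connectedComponentsWithStats(dark.astype(np.uint8))
    k=1+st[1:,4].argmax();h=l==k
    Q=P[h];Q=Q[~np.isnan(Q[:,0])];print(n,'handle',len(Q),np.median(Q,0),st[k])
    v,u=np.nonzero(h); (cx,cy),wh,a=cv2.minAreaRect(np.c_[u,v].astype(np.float32))
    b=cv2.boxPoints(((cx,cy),wh,a));print(wh,[ray(d,*q,0.06).round(4) for q in b])
    g=m&(P[...,2]>.03);print('above .03',np.nanmin(P[g],0),np.nanmax(P[g],0))
    base=m&(P[...,2]>.004)&(P[...,2]<.015);v,u=np.nonzero(base);r=cv2.minAreaRect(np.c_[u,v].astype(np.float32));print('base',[ray(d,*q,0.008).round(4) for q in cv2.boxPoints(r)])
P=cloud(t)
m=np.zeros(P.shape[:2],bool);m[60:200,240:350]=1
for lo,hi in((.088,.105),(.105,.2),(.05,.066)):
    g=m&(P[...,2]>lo)&(P[...,2]<hi);v,u=np.nonzero(g)
    r=cv2.minAreaRect(np.c_[u,v].astype(np.float32));z=np.median(P[g][:,2]);print(lo,z,len(u),r,[ray(t,*q,z).round(4) for q in cv2.boxPoints(r)])
print('P hole',ray(t,290,179,.058),'pen',ray(t,316,271,.005),ray(t,283,266,.005),ray(t,348,276,.005),'timer',ray(t,214,199,.018))
cv2.imwrite('pics/c.png',np.hstack([cv2.resize(t['img'][150:200,260:320,::-1],None,fx=6,fy=6),cv2.resize(s['img'][195:225,240:310,::-1],None,fx=6,fy=10)]))
E
```

```text
top handle 440 [ 0.46240332 -0.24294944  0.05915692] [418 256  17  55 444]
(8.675945281982422, 55.27560806274414) [array([ 0.4101, -0.2258,  0.06  ]), array([ 0.5175, -0.2437,  0.06  ]), array([ 0.5149, -0.2605,  0.06  ]), array([ 0.4076, -0.2426,  0.06  ])]
above .03 [ 0.39385168 -0.27441099  0.03019468] [ 0.58568845 -0.21797318  0.06809321]
base [array([ 0.5971, -0.1956,  0.008 ]), array([ 0.5998, -0.2977,  0.008 ]), array([ 0.3849, -0.3002,  0.008 ]), array([ 0.3818, -0.1994,  0.008 ])]
side handle 429 [ 0.45560616 -0.24147287  0.05775703] [417 227  23  51 430]
(52.48649215698242, 8.86486530303955) [array([ 0.5137, -0.2406,  0.06  ]), array([ 0.5143, -0.2606,  0.06  ]), array([ 0.3998, -0.2396,  0.06  ]), array([ 0.3998, -0.2211,  0.06  ])]
above .03 [ 0.39389483 -0.27463028  0.03011123] [ 0.58244217 -0.21600027  0.06686945]
base [array([ 0.5951, -0.2268,  0.008 ]), array([ 0.5883, -0.3162,  0.008 ]), array([ 0.3935, -0.259 ,  0.008 ]), array([ 0.4016, -0.18  ,  0.008 ])]
0.088 0.09806215558713749 5733 ((294.1762390136719, 120.06147766113281), (88.72502136230469, 87.91020965576172
[... 197 characters left out ...]
56298828125, 89.69923400878906), (63.62139129638672, 35.28199005126953), 11.821487426757812) [array([0.7928, 0.0957, 0.1725]), array([0.857 , 0.0846, 0.1725]), array([ 0.835 , -0.0298,  0.1725]), array([ 0.7712, -0.0184,  0.1725])]
0.05 0.058503938551375034 439 ((290.91644287109375, 176.2384490966797), (82.29627990722656, 24.296703338623047), 5.273896217346191) [array([0.649 , 0.1164, 0.0585]), array([0.6983, 0.1136, 0.0585]), array([ 0.6868, -0.0529,  0.0585]), array([ 0.6378, -0.0497,  0.0585])]
P hole [0.66233769 0.0333822  0.058     ] pen [ 0.47520775 -0.02256718  0.005     ] [0.4836345  0.04711136 0.005     ] [ 0.46675864 -0.08983513  0.005     ] timer [0.62025869 0.19556323 0.018     ]
```

View pics/c.png

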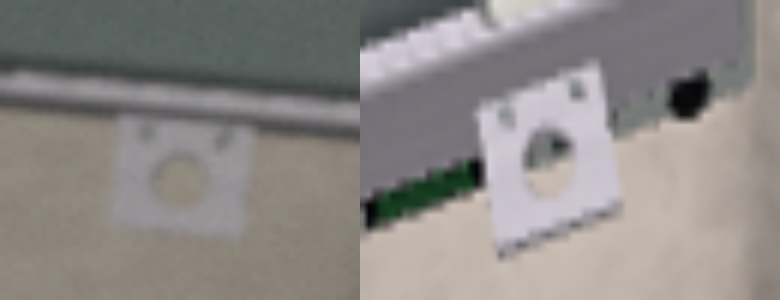

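```bash
cat >> h.py <<'E'
def go(p,yaw,base=None):
    s=arm.get_state();R=Ro.from_euler('xyz',s['eef_rot']);p0=s['ee_pos']
    G=Ro.from_euler('xyz',[np.pi,0,yaw]);d=R.inv()
    print('shift mm',(d.apply(np.array(p)-p0)*1000).round(1),'turn',np.degrees((d*G).as_rotvec()).round(2))
E
python3 - <<'E'
from h import *
go([.40,.22,.244],2.976);go([.47,-.244,.20],2.976)
print(shot('wrist')['mount'])
E
```

```text
shift mm [-286.8 -244.2    0.3] turn [ -0.1   -0.02 -12.79]
shift mm [-527.5 -646.9   44.9] turn [ -0.1   -0.02 -12.79]
[[ 2.80850617e-04 -9.62923985e-01 -2.69772719e-01  7.36129754e-02]
 [ 9.99999666e-01  4.77490053e-04 -6.63284644e-04  7.77319177e-05]
 [ 7.67506482e-04 -2.69772442e-01  9.62923798e-01 -1.39936848e-01]
 [ 0.00000000e+00  0.00000000e+00  0.00000000e+00  1.00000000e+00]]
```

Call:
{"api": "send_rows", "payload": {"targets": [[[-0.287, -0.244, 0], [0, 0, -12.8]], [[-0.287, -0.244, 0], [0, 0, -12.8]], [[-0.287, -0.244, 0], [0, 0, -12.8]], [[-0.287, -0.244, 0], [0, 0, -12.8]], [[-0.287, -0.244, 0], [0, 0, -12.8]], [[-0.287, -0.244, 0], [0, 0, -12.8]], [[-0.287, -0.244, 0], [0, 0, -12.8]], [[-0.287, -0.244, 0], [0, 0, -12.8]], [[-0.287, -0.244, 0], [0, 0, -12.8]], [[-0.527, -0.647, 0.045], [0, 0, -12.8]], [[-0.527, -0.647, 0.045], [0, 0, -12.8]], [[-0.527, -0.647, 0.045], [0, 0, -12.8]], [[-0.527, -0.647, 0.045], [0, 0, -12.8]], [[-0.527, -0.647, 0.045], [0, 0, -12.8]], [[-0.527, -0.647, 0.045], [0, 0, -12.8]], [[-0.527, -0.647, 0.045], [0, 0, -12.8]], [[-0.527, -0.647, 0.045], [0, 0, -12.8]], [[-0.527, -0.647, 0.045], [0, 0, -12.8]], [[-0.527, -0.647, 0.045], [0, 0, -12.8]], [[-0.527, -0.647, 0.045], [0, 0, -12.8]]]}}

```text
t: 1.82
ee_pos: [0.4673, -0.2307, 0.2008]
eef_rot: [3.141, -0.0, 2.976]
ft_force: [1.0, 0.2, -1.3]
opening: 0.0872
finger_force: 0.0
```

Call:
{"api": "send_rows", "payload": {"targets": [[[0, 0, 0], [0, 0, 0]], [[0, 0, 0], [0, 0, 0]], [[0, 0, 0], [0, 0, 0]]], "gripper": 0.06}}

```text
t: 2.07
ee_pos: [0.4669, -0.2279, 0.2006]
eef_rot: [3.14, -0.002, 2.975]
ft_force: [-0.2, 0.2, -0.0]
opening: 0.0711
finger_force: 0.0
```

```bash
python3 - <<'E'
from h import *
s=arm.get_state();print(s['t'],s['ee_pos'],s['eef_rot'],s['ft_force'],s['opening'])
d=shot('wrist','w1.png');np.savez('w1.npz',**d)
E
```

```text
2.0667 [ 0.46692817 -0.22794217  0.20063391] [ 3.14046474e+00 -1.55152063e-03  2.97518100e+00] [-0.21460514  0.20929547 -0.01819524] 0.07113478998968008
```

View pics/w1.png

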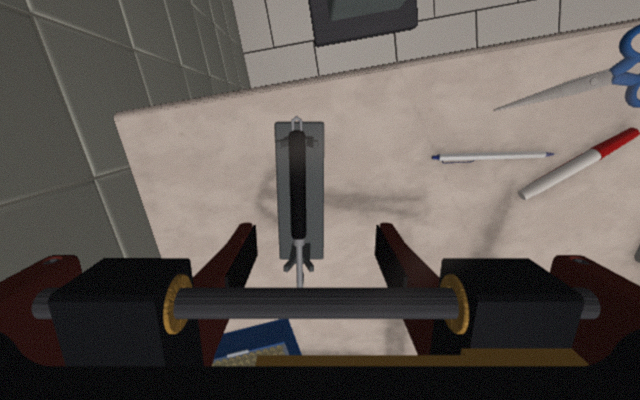

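The wrist view shows the handle running from (298,131) at the rear to (298,238) at the front, between the fingers and clear of the forks. Next I fit its axis.

```bash
python3 - <<'E'
from h import *
d=dict(np.load('w1.npz'));P=cloud(d);im=d['img'].astype(int)
m=np.zeros(im.shape[:2],np.uint8);m[120:250,280:318]=1
m&=(im.max(2)<40)
n,l,st,c=cv2.connectedComponentsWithStats(m);k=1+st[1:,4].argmax();print(st[k])
v,u=np.nonzero(l==k);print('z',np.nanmedian(P[l==k],0),np.nanpercentile(P[l==k],[2,98],axis=0))
r=cv2.minAreaRect(np.c_[u,v].astype(np.float32));b=cv2.boxPoints(r);q=np.array([ray(d,*x,.06) for x in b]);print(r,q.round(4))
o=q[np.argsort(q[:,0])];re=o[:2].mean(0);fr=o[2:].mean(0);e=fr-re;L=np.linalg.norm(e);yaw=np.arctan2(e[1],e[0]);e/=L
print('L',L,'yaw',yaw,'grip',re+.068*e,fr-.045*e,'w',np.linalg.norm(o[0]-o[1]))
g=(re+.068*e+fr-.045*e)/2;g[2]=.053
go([g[0],g[1],.12],yaw+np.pi);go(g,yaw+np.pi)
E
```

```text
[ 290  160   16   79 1153]
z [ 0.47446289 -0.24762634  0.0593415 ] [[ 0.43822474 -0.25903454  0.05503952]
 [ 0.51394784 -0.23679991  0.06100877]]
((297.5, 199.0), (78.0, 15.0), 90.0) [[ 0.4337 -0.2474  0.06  ]
 [ 0.4361 -0.2332  0.06  ]
 [ 0.5163 -0.2474  0.06  ]
 [ 0.5137 -0.2628  0.06  ]]
L 0.08149219270624822 yaw -0.1827635736727368 grip [ 0.50175346 -0.25266623  0.06      ] [ 0.47077041 -0.24693976  0.06      ] w 0.01446689261681486
shift mm [-22.9 -19.1  80.8] turn [ 0.06 -0.08  1.01]
shift mm [-23.  -19.2 147.8] turn [ 0.06 -0.08  1.01]
```

Call:
{"api": "send_rows", "payload": {"targets": [[[-0.007, -0.019, 0.04], [0, 0, 0.5]], [[-0.007, -0.019, 0.08], [0, 0, 0.5]], [[-0.007, -0.019, 0.1], [0, 0, 0.5]], [[-0.007, -0.019, 0.12], [0, 0, 0.5]], [[-0.007, -0.019, 0.135], [0, 0, 0.5]], [[-0.007, -0.019, 0.148], [0, 0, 0.5]], [[-0.007, -0.019, 0.148], [0, 0, 0.5]], [[-0.007, -0.019, 0.148], [0, 0, 0.5]]]}}

```text
t: 2.78
ee_pos: [0.471, -0.2466, 0.053]
eef_rot: [3.141, -0.002, 2.969]
ft_force: [-0.0, 0.3, 1.0]
opening: 0.06
finger_force: 0.0
```

Call:
{"api": "send_rows", "payload": {"targets": [[[0, 0, 0], [0, 0, 0]], [[0, 0, 0], [0, 0, 0]], [[0, 0, 0], [0, 0, 0]], [[0, 0, 0], [0, 0, 0]], [[0, 0, 0], [0, 0, 0]], [[0, 0, 0], [0, 0, 0]], [[0, 0, 0], [0, 0, 0]], [[0, 0, 0], [0, 0, 0]], [[0, 0, 0], [0, 0, 0]]], "gripper": 0.0, "grip_force": 55}}

```text
t: 3.53
ee_pos: [0.4714, -0.2486, 0.0533]
eef_rot: [-3.142, 0.0, 2.967]
ft_force: [-0.5, 0.8, 3.5]
opening: 0.0154
finger_force: 55.0
```

```bash
python3 - <<'E'
from h import *
s=arm.get_state();print(s)
d=shot('wrist','w2.png')
E
```

```text
{'t': 3.5333, 'qpos': array([-6.14825011e-01,  5.14803297e-01,  1.84070729e+00, -5.70110059e-05,
        7.85960412e-01, -2.01109794e+00]), 'dq': array([ 0.00024163,  0.00035839,  0.00043678, -0.00071535,  0.000183  ,
       -0.00186005]), 'effort': array([ 2.49998417e-02, -4.89415240e+01, -1.59191823e+01, -1.31807453e-01,
       -1.75745781e-01, -1.06870299e-01]), 'ee_pos': array([ 0.47141572, -0.24855036,  0.05326772]), 'eef_rot': array([-3.14150431e+00,  9.28584303e-05,  2.96710955e+00]), 'ft_force': array([-0.54553924,  0.79253339,  3.54810988]), 'torque': array([ 0.14523151,  0.08905458, -0.11382387]), 'finger_force': 54.97391760349274, 'opening': 0.0154033406128167}
```

View pics/w2.png

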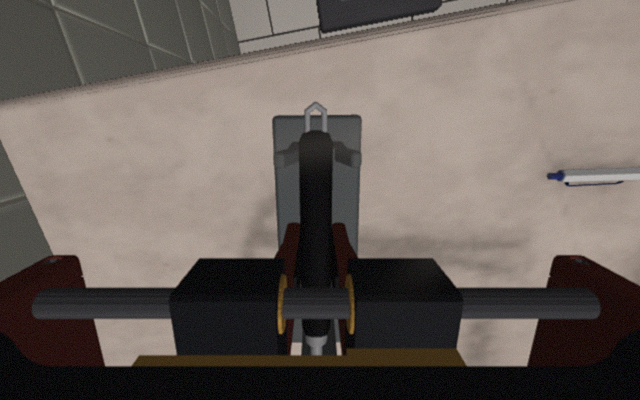

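The hook is gripped symmetrically at 15.4 mm opening, and the handle's rear end shows at (316,132). I'll lift it and hover over the lip.

Call:
{"api": "send_rows", "payload": {"targets": [[[0, 0, -0.01], [0, 0, 0]], [[0, 0, -0.025], [0, 0, 0]], [[0, 0, -0.045], [0, 0, 0]], [[0, 0, -0.065], [0, 0, 0]], [[0, 0, -0.085], [0, 0, 0]], [[0, 0, -0.09], [0, 0, 0]], [[0, 0, -0.09], [0, 0, 0]]]}}

```text
t: 4.17
ee_pos: [0.4723, -0.2492, 0.1448]
eef_rot: [-3.14, 0.003, 2.968]
ft_force: [-0.1, 0.5, -0.9]
opening: 0.0155
finger_force: 55.0
```

```bash
python3 - <<'E'
from h import *
print(arm.get_state()['ft_force'],arm.get_state()['ee_pos'])
go([.5537,.0526,.1433],2.967)
E
```

```text
[-0.1450147   0.54869979 -0.92206895] [ 0.4723365  -0.24916912  0.14476093]
shift mm [-27.9 311.3   1. ] turn [-0.1   0.18  0.03]
```

Call:
{"api": "send_rows", "payload": {"targets": [[[-0.002, 0.02, 0], [0, 0, 0]], [[-0.005, 0.05, 0], [0, 0, 0]], [[-0.008, 0.08, 0], [0, 0, 0]], [[-0.01, 0.11, 0], [0, 0, 0]], [[-0.013, 0.14, 0], [0, 0, 0]], [[-0.016, 0.17, 0], [0, 0, 0]], [[-0.018, 0.2, 0], [0, 0, 0]], [[-0.02, 0.23, 0], [0, 0, 0]], [[-0.023, 0.26, 0], [0, 0, 0]], [[-0.026, 0.285, 0], [0, 0, 0]], [[-0.028, 0.303, 0], [0, 0, 0]], [[-0.028, 0.311, 0], [0, 0, 0]], [[-0.028, 0.311, 0], [0, 0, 0]], [[-0.028, 0.311, 0], [0, 0, 0]], [[-0.028, 0.311, 0], [0, 0, 0]]]}}

```text
t: 5.42
ee_pos: [0.5521, 0.052, 0.1425]
eef_rot: [-3.141, -0.001, 2.967]
ft_force: [-0.7, -0.3, -1.7]
opening: 0.0155
finger_force: 55.0
```

```bash
python3 - <<'E'
from h import *
s=arm.get_state();print(s['ee_pos'],s['eef_rot'],s['ft_force'],s['torque'])
t=shot('top');np.savez('t2.npz',**t);s=shot('side');np.savez('s2.npz',**s)
cv2.imwrite('pics/c2.png',np.vstack([cv2.resize(t['img'][150:220,250:330,::-1],None,fx=4,fy=4,interpolation=cv2.INTER_CUBIC),cv2.resize(s['img'][170:240,240:320,::-1],None,fx=4,fy=4,interpolation=cv2.INTER_CUBIC)]))
E
```

```text
[0.55212101 0.05197879 0.14249636] [-3.14081969e+00 -1.31748682e-03  2.96698056e+00] [-0.70264999 -0.25887432 -1.72537722] [0.0132002  0.03436834 0.00998301]
```

View pics/c2.png

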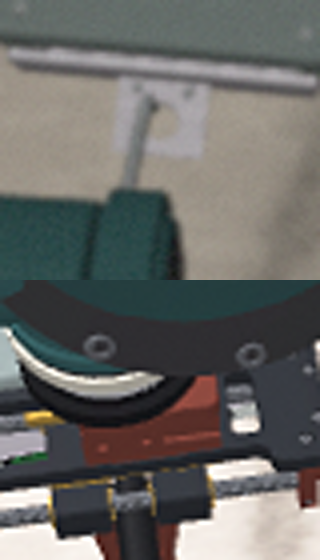

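The rod end shows at crop (148,96), roughly pixel (287,174), and the hole still shows at roughly (290,180). Next I turn both into positions.

```bash
python3 - <<'E'
from h import *
t=dict(np.load('t2.npz'));P=cloud(t)
m=np.zeros(P.shape[:2],bool);m[166:200,270:305]=1
rod=m&(P[...,2]>.12)&(P[...,2]<.155)
v,u=np.nonzero(rod);Q=P[rod]
print('rod px',len(u),'rows',v.min(),v.max(),'z',np.median(Q[:,2]))
for r in range(v.min(),min(v.min()+22,v.max()),3):print(r,u[v==r].mean(),Q[v==r].mean(0).round(4))
lip=m&(P[...,2]>.05)&(P[...,2]<.066);v,u=np.nonzero(lip);Q=P[lip];print('lip',Q.min(0),Q.max(0))
a=ray(t,286.6,174,.143);h=ray(t,289.5,179.5,.058);print('rodend',a,'hole',h)
# hole from first frame: brown pixels inside lip
t0=dict(np.load('t.npz'));im=cv2.resize(t0['img'][168:192,274:308],None,fx=8,fy=8,interpolation=cv2.INTER_CUBIC).astype(int)
b=im[...,0]-im[...,2]
mm=(b>b.min()+ .5*(np.percentile(b,90)-b.min())).astype(np.uint8)
n,l,st,c=cv2.connectedComponentsWithStats(mm)
for i in range(1,n):
    if st[i,4]>800:
        u,v=c[i]; u=(u+.5)/8-.5+274;v=(v+.5)/8-.5+168;print(st[i],u,v,ray(t0,u,v,.058))
g=np.array([-.003]);R=Ro.from_euler('xyz',arm.get_state()['eef_rot']);print('kin tip',arm.get_state()['ee_pos']+R.apply([-.110,0,.003+.0375]))
E
```

```text
rod px 87 rows 173 196 z 0.1415303647070152
173 287.0 [0.6667 0.0334 0.1272]
176 286.5 [0.6597 0.0331 0.1388]
179 285.5 [0.6538 0.0346 0.1413]
182 284.5 [0.648  0.0361 0.1429]
185 284.3333333333333 [0.6425 0.0363 0.1423]
188 283.5 [0.6367 0.0375 0.1436]
191 282.5 [0.6312 0.0394 0.1421]
194 282.5 [0.6256 0.0392 0.1421]
lip [0.64254001 0.00560014 0.05071999] [0.68465521 0.07541506 0.06539256]
rodend [0.66301454 0.0326418  0.143     ] hole [0.66129859 0.03436352 0.058     ]
[    0    10   272   182 20093] 290.43946585875676 183.00292701438312 [0.65424032 0.03224545 0.058     ]
[  94   62   73   75 3965] 289.7435844892812 179.97848360655738 [0.66033973 0.03384076 0.058     ]
kin tip [0.66072911 0.03256822 0.10228579]
```

Kinematics puts the tip at (0.661, 0.0326) and the hole measures (0.660, 0.0338). That is within 2 mm, so I descend and feel for contact.

Call:
{"api": "send_rows", "payload": {"targets": [[[0.001, 0.001, 0.01], [0, 0, 0]], [[0.001, 0.001, 0.02], [0, 0, 0]], [[0.001, 0.001, 0.03], [0, 0, 0]], [[0.001, 0.001, 0.036], [0, 0, 0]], [[0.001, 0.001, 0.04], [0, 0, 0]], [[0.001, 0.001, 0.04], [0, 0, 0]], [[0.001, 0.001, 0.04], [0, 0, 0]]]}}

```text
t: 6.1
ee_pos: [0.5518, 0.0541, 0.1026]
eef_rot: [-3.141, -0.001, 2.968]
ft_force: [-0.5, -0.1, -1.3]
opening: 0.0158
finger_force: 55.0
```

Call:
{"api": "send_rows", "payload": {"targets": [[[0, 0, 0.002], [0, 0, 0]], [[0, 0, 0.004], [0, 0, 0]], [[0, 0, 0.005], [0, 0, 0]], [[0, 0, 0.006], [0, 0, 0]], [[0, 0, 0.006], [0, 0, 0]]]}}

```text
t: 6.52
ee_pos: [0.552, 0.0542, 0.097]
eef_rot: [-3.142, -0.0, 2.968]
ft_force: [1.2, -0.1, -1.5]
opening: 0.016
finger_force: 55.0
```

Call:
{"api": "send_rows", "payload": {"targets": [[[0, 0, 0.001], [0, 0, 0]], [[0, 0, 0.002], [0, 0, 0]], [[0, 0, 0.003], [0, 0, 0]], [[0, 0, 0.003], [0, 0, 0]]]}}

```text
t: 6.85
ee_pos: [0.5519, 0.0542, 0.0939]
eef_rot: [-3.141, -0.0, 2.967]
ft_force: [0.2, 0.3, -0.4]
opening: 0.0158
finger_force: 55.0
```

Call:
{"api": "send_rows", "payload": {"targets": [[[0, 0, 0.003], [0, 0, 0]], [[0, 0, 0.006], [0, 0, 0]], [[0, 0, 0.009], [0, 0, 0]], [[0, 0, 0.009], [0, 0, 0]], [[0, 0, 0.009], [0, 0, 0]]]}}

```text
t: 7.27
ee_pos: [0.5517, 0.0541, 0.0847]
eef_rot: [-3.141, -0.001, 2.967]
ft_force: [-0.3, 0.4, -1.4]
opening: 0.0159
finger_force: 55.0
```

```bash
python3 - <<'E'
from h import *
s=arm.get_state();print(s['t'],s['ee_pos'],s['ft_force'],s['torque'])
t=shot('top')
cv2.imwrite('pics/c3.png',cv2.resize(t['img'][150:220,250:330,::-1],None,fx=5,fy=5,interpolation=cv2.INTER_CUBIC))
R=Ro.from_euler('xyz',s['eef_rot']);print('pull 10mm in tool',R.inv().apply([-.00998,.00068,0]),'tip',s['ee_pos']+R.apply([-.11,0,.0405]))
E
```

```text
7.2667 [0.55174798 0.05413442 0.08470086] [-0.28568736  0.35460047 -1.41682638] [ 0.03167059 -0.05285166  0.01565983]
pull 10mm in tool [ 9.94689469e-03 -1.05925339e-03  8.26431202e-06] tip [0.6600509  0.03507475 0.04411198]
```

View pics/c3.png

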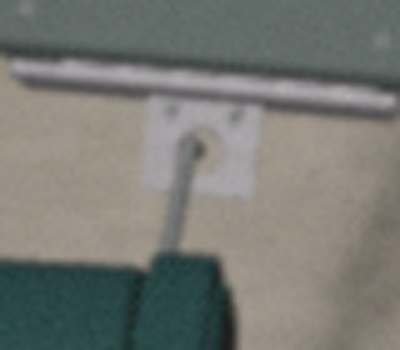

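The bent end is down in the hole, seen at crop (192,148), with the tip at z 0.044. I start pulling gently.

Call:
{"api": "send_rows", "payload": {"targets": [[[0.001, -0.0001, 0], [0, 0, 0]], [[0.002, -0.0002, 0], [0, 0, 0]], [[0.003, -0.0003, 0], [0, 0, 0]], [[0.004, -0.0004, 0], [0, 0, 0]], [[0.005, -0.0005, 0], [0, 0, 0]], [[0.006, -0.0006, 0], [0, 0, 0]], [[0.007, -0.0007, 0], [0, 0, 0]], [[0.008, -0.0008, 0], [0, 0, 0]], [[0.009, -0.001, 0], [0, 0, 0]], [[0.01, -0.0011, 0], [0, 0, 0]]]}}

```text
t: 8.15
ee_pos: [0.543, 0.0546, 0.0853]
eef_rot: [3.141, 0.002, 2.967]
ft_force: [2.9, -0.1, -2.7]
opening: 0.0158
finger_force: 55.0
```

Call:
{"api": "send_rows", "payload": {"targets": [[[0.001, -0.0001, 0], [0, 0, 0]], [[0.002, -0.0002, 0], [0, 0, 0]], [[0.003, -0.0003, 0], [0, 0, 0]], [[0.004, -0.0004, 0], [0, 0, 0]], [[0.005, -0.0005, 0], [0, 0, 0]]]}}

```text
t: 8.57
ee_pos: [0.5372, 0.0551, 0.0852]
eef_rot: [-3.142, 0.001, 2.967]
ft_force: [3.1, -1.4, -1.0]
opening: 0.0157
finger_force: 55.0
```

Call:
{"api": "send_rows", "payload": {"targets": [[[0.001, -0.0001, 0], [0, 0, 0]], [[0.002, -0.0002, 0], [0, 0, 0]], [[0.003, -0.0003, 0], [0, 0, 0]], [[0.004, -0.0004, 0], [0, 0, 0]], [[0.005, -0.0005, 0], [0, 0, 0]]]}}

```text
t: 8.98
ee_pos: [0.5319, 0.0555, 0.0851]
eef_rot: [-3.141, 0.0, 2.967]
ft_force: [2.9, -0.4, -1.7]
opening: 0.0155
finger_force: 55.0
```

```bash
python3 - <<'E'
from h import *
s=arm.get_state();print(s['t'],s['ee_pos'],s['ft_force'],s['torque'],s['effort'])
E
```

```text
8.9833 [0.53193284 0.05549524 0.08510712] [ 2.93600755 -0.3526656  -1.68419839] [-0.19972036 -0.60743319 -0.10994408] [  0.75261366 -49.27432537 -16.15138292   0.23319797   1.28444362
  -0.05715055]
```

Call:
{"api": "send_rows", "payload": {"targets": [[[0.001, -0.0001, 0], [0, 0, 0]], [[0.002, -0.0002, 0], [0, 0, 0]], [[0.003, -0.0003, 0], [0, 0, 0]], [[0.004, -0.0004, 0], [0, 0, 0]]]}}

```text
t: 9.32
ee_pos: [0.5279, 0.0558, 0.0851]
eef_rot: [-3.141, 0.0, 2.967]
ft_force: [2.5, -0.8, -0.4]
opening: 0.0152
finger_force: 55.0
```

Call:
{"api": "send_rows", "payload": {"targets": [[[0.001, -0.0001, 0], [0, 0, 0]], [[0.002, -0.0002, 0], [0, 0, 0]], [[0.003, -0.0003, 0], [0, 0, 0]]]}}

```text
t: 9.57
ee_pos: [0.5249, 0.056, 0.0851]
eef_rot: [-3.141, 0.0, 2.967]
ft_force: [3.0, -1.2, -1.1]
opening: 0.0156
finger_force: 55.0
```

Call:
{"api": "send_rows", "payload": {"targets": [[[0.001, -0.0001, 0], [0, 0, 0]], [[0.002, -0.0002, 0], [0, 0, 0]], [[0.003, -0.0003, 0], [0, 0, 0]]]}}

```text
t: 9.82
ee_pos: [0.5219, 0.0563, 0.0851]
eef_rot: [-3.141, 0.0, 2.967]
ft_force: [2.7, -1.3, -1.6]
opening: 0.0157
finger_force: 55.0
```

Call:
{"api": "send_rows", "payload": {"targets": [[[0.001, -0.0001, 0], [0, 0, 0]], [[0.002, -0.0002, 0], [0, 0, 0]], [[0.003, -0.0003, 0], [0, 0, 0]]]}}

```text
t: 10.07
ee_pos: [0.5188, 0.0565, 0.0851]
eef_rot: [-3.141, -0.0, 2.968]
ft_force: [2.7, -1.5, -1.3]
opening: 0.0154
finger_force: 55.0
```

Call:
{"api": "send_rows", "payload": {"targets": [[[0.001, -0.0001, 0], [0, 0, 0]], [[0.002, -0.0002, 0], [0, 0, 0]], [[0.003, -0.0003, 0], [0, 0, 0]]]}}

```text
t: 10.32
ee_pos: [0.5158, 0.0567, 0.0851]
eef_rot: [-3.141, -0.0, 2.967]
ft_force: [3.2, -2.2, -0.6]
opening: 0.0157
finger_force: 55.0
```

Call:
{"api": "send_rows", "payload": {"targets": [[[0.001, -0.0002, 0], [0, 0, 0]], [[0.002, -0.0004, 0], [0, 0, 0]], [[0.003, -0.0006, 0], [0, 0, 0]]]}}

```text
t: 10.57
ee_pos: [0.5128, 0.0567, 0.0851]
eef_rot: [-3.142, -0.0, 2.968]
ft_force: [3.4, -0.6, -0.2]
opening: 0.0156
finger_force: 55.0
```

Call:
{"api": "send_rows", "payload": {"targets": [[[0.001, -0.0001, 0], [0, 0, 0]], [[0.002, -0.0003, 0], [0, 0, 0]], [[0.003, -0.0004, 0], [0, 0, 0]]]}}

```text
t: 10.82
ee_pos: [0.5098, 0.0569, 0.0851]
eef_rot: [3.142, -0.0, 2.968]
ft_force: [2.9, -0.5, -1.0]
opening: 0.0156
finger_force: 55.0
```

Call:
{"api": "send_rows", "payload": {"targets": [[[0.001, -0.0001, 0], [0, 0, 0]], [[0.002, -0.0003, 0], [0, 0, 0]], [[0.003, -0.0004, 0], [0, 0, 0]]]}}

```text
t: 11.07
ee_pos: [0.5067, 0.057, 0.0851]
eef_rot: [-3.142, -0.0, 2.968]
ft_force: [3.7, -0.5, -1.2]
opening: 0.0154
finger_force: 55.0
```

Call:
{"api": "send_rows", "payload": {"targets": [[[0.001, -0.0001, 0], [0, 0, 0]], [[0.002, -0.0003, 0], [0, 0, 0]], [[0.003, -0.0004, 0], [0, 0, 0]]]}}

```text
t: 11.32
ee_pos: [0.5037, 0.0571, 0.0851]
eef_rot: [-3.142, -0.0, 2.967]
ft_force: [2.7, -0.3, -1.4]
opening: 0.0155
finger_force: 55.0
```

Call:
{"api": "send_rows", "payload": {"targets": [[[0.001, -0.0001, 0], [0, 0, 0]], [[0.002, -0.0003, 0], [0, 0, 0]], [[0.003, -0.0004, 0], [0, 0, 0]]]}}

```text
t: 11.57
ee_pos: [0.5006, 0.0572, 0.0851]
eef_rot: [-3.142, -0.0, 2.967]
ft_force: [3.4, -0.3, -1.0]
opening: 0.0158
finger_force: 55.0
```

Call:
{"api": "send_rows", "payload": {"targets": [[[0.001, -0.0001, 0], [0, 0, 0]], [[0.002, -0.0003, 0], [0, 0, 0]], [[0.003, -0.0004, 0], [0, 0, 0]]]}}

```text
t: 11.82
ee_pos: [0.4976, 0.0573, 0.0851]
eef_rot: [-3.141, -0.0, 2.968]
ft_force: [3.4, 0.2, -0.9]
opening: 0.0157
finger_force: 55.0
```

Call:
{"api": "send_rows", "payload": {"targets": [[[0.001, -0.0001, 0], [0, 0, 0]], [[0.002, -0.0003, 0], [0, 0, 0]], [[0.003, -0.0004, 0], [0, 0, 0]]]}}

```text
t: 12.07
ee_pos: [0.4946, 0.0574, 0.0851]
eef_rot: [-3.142, -0.0, 2.967]
ft_force: [3.2, 0.2, -0.9]
opening: 0.0158
finger_force: 55.0
```

Call:
{"api": "send_rows", "payload": {"targets": [[[0.001, -0.0001, 0], [0, 0, 0]], [[0.002, -0.0003, 0], [0, 0, 0]], [[0.003, -0.0004, 0], [0, 0, 0]]]}}

```text
t: 12.32
ee_pos: [0.4916, 0.0576, 0.0851]
eef_rot: [-3.142, -0.0, 2.967]
ft_force: [2.7, 0.7, -1.0]
opening: 0.0158
finger_force: 55.0
```

Call:
{"api": "send_rows", "payload": {"targets": [[[0.001, -0.0001, 0], [0, 0, 0]], [[0.002, -0.0002, 0], [0, 0, 0]], [[0.003, -0.0003, 0], [0, 0, 0]]]}}

```text
t: 12.57
ee_pos: [0.4886, 0.0578, 0.0851]
eef_rot: [-3.142, -0.0, 2.967]
ft_force: [4.2, 0.5, -0.3]
opening: 0.0153
finger_force: 55.0
```

Call:
{"api": "send_rows", "payload": {"targets": [[[0.001, -0.0001, 0], [0, 0, 0]], [[0.002, -0.0002, 0], [0, 0, 0]]]}}

```text
t: 12.73
ee_pos: [0.488, 0.0578, 0.0853]
eef_rot: [3.141, 0.003, 2.967]
ft_force: [7.1, -0.5, -4.8]
opening: 0.0157
finger_force: 54.9
```

Call:
{"api": "send_rows", "payload": {"targets": [[[0.0005, 0, 0], [0, 0, 0]], [[0.001, -0.0001, 0], [0, 0, 0]]]}}

```text
t: 12.9
ee_pos: [0.4878, 0.0578, 0.0854]
eef_rot: [3.141, 0.004, 2.967]
ft_force: [8.5, -0.7, -4.9]
opening: 0.0154
finger_force: 54.9
```

Call:
{"api": "send_rows", "payload": {"targets": [[[0.0005, 0, 0], [0, 0, 0]], [[0.001, -0.0001, 0], [0, 0, 0]]]}}

```text
t: 13.07
ee_pos: [0.4877, 0.0578, 0.0855]
eef_rot: [3.141, 0.005, 2.967]
ft_force: [10.6, -0.7, -6.5]
opening: 0.0157
finger_force: 54.9
```

Call:
{"api": "send_rows", "payload": {"targets": [[[0.0005, 0, 0], [0, 0, 0]], [[0.001, -0.0001, 0], [0, 0, 0]]]}}

```text
t: 13.23
ee_pos: [0.4875, 0.0578, 0.0856]
eef_rot: [3.141, 0.007, 2.967]
ft_force: [12.4, -1.0, -8.4]
opening: 0.0155
finger_force: 54.9
```

Call:
{"api": "send_rows", "payload": {"targets": [[[0.0003, 0, 0.001], [0, 0, 0]], [[0.0005, 0, 0.001], [0, 0, 0]]]}}

```text
t: 13.4
ee_pos: [0.4873, 0.0579, 0.0847]
eef_rot: [3.141, 0.008, 2.967]
ft_force: [10.9, -0.6, -4.3]
opening: 0.0159
finger_force: 54.9
```

Call:
{"api": "send_rows", "payload": {"targets": [[[0.0005, 0, 0.0003], [0, 0, 0]], [[0.001, -0.0001, 0.0005], [0, 0, 0]]]}}

```text
t: 13.57
ee_pos: [0.4871, 0.0579, 0.0845]
eef_rot: [3.141, 0.009, 2.967]
ft_force: [11.5, -0.7, -4.3]
opening: 0.0159
finger_force: 54.9
```

Call:
{"api": "send_rows", "payload": {"targets": [[[0.0004, 0, 0.0003], [0, 0, 0]], [[0.0008, -0.0001, 0.0005], [0, 0, 0]]]}}

```text
t: 13.73
ee_pos: [0.4852, 0.058, 0.084]
eef_rot: [3.141, 0.007, 2.967]
ft_force: [6.5, -0.2, -0.7]
opening: 0.0157
finger_force: 55.0
```

Call:
{"api": "send_rows", "payload": {"targets": [[[0, 0, 0], [0, 0, 0]], [[0, 0, 0], [0, 0, 0]]]}}

```text
t: 13.9
ee_pos: [0.4834, 0.0581, 0.0838]
eef_rot: [3.141, 0.004, 2.967]
ft_force: [3.7, -0.8, 1.2]
opening: 0.0154
finger_force: 55.0
```

Call:
{"api": "send_rows", "payload": {"targets": [[[0.0005, 0, 0], [0, 0, 0]], [[0.001, -0.0001, 0], [0, 0, 0]], [[0.001, -0.0001, 0], [0, 0, 0]]]}}

```text
t: 14.15
ee_pos: [0.4779, 0.0585, 0.0825]
eef_rot: [-3.141, -0.005, 2.967]
ft_force: [-0.5, 0.6, -1.8]
opening: 0.016
finger_force: 55.0
```

Call:
{"api": "send_rows", "payload": {"targets": [[[0, 0, 0], [0, 0, 0]], [[0, 0, 0], [0, 0, 0]], [[0, 0, 0], [0, 0, 0]]]}}

```text
t: 14.4
ee_pos: [0.479, 0.0585, 0.0826]
eef_rot: [-3.141, -0.003, 2.967]
ft_force: [-0.5, -0.7, -2.1]
opening: 0.0158
finger_force: 55.0
```

Call:
{"api": "send_rows", "payload": {"targets": [[[-0.001, 0.0001, 0], [0, 0, 0]], [[-0.002, 0.0002, 0], [0, 0, 0]], [[-0.003, 0.0003, 0], [0, 0, 0]], [[-0.004, 0.0004, 0], [0, 0, 0]], [[-0.005, 0.0005, 0], [0, 0, 0]], [[-0.006, 0.0006, 0], [0, 0, 0]], [[-0.006, 0.0006, 0], [0, 0, 0]]]}}

```text
t: 14.98
ee_pos: [0.4867, 0.0579, 0.0831]
eef_rot: [-3.142, 0.0, 2.967]
ft_force: [-0.0, -0.1, -2.0]
opening: 0.0155
finger_force: 55.0
```

```bash
python3 - <<'E'
from h import *
s=arm.get_state();print(s['ee_pos'],s['ft_force'])
R=Ro.from_euler('xyz',s['eef_rot']);print('tip',s['ee_pos']+R.apply([-.11,0,.0405]))
t=shot('top')
cv2.imwrite('pics/c4.png',cv2.resize(t['img'][130:260,240:340,::-1],None,fx=4.5,fy=4.5,interpolation=cv2.INTER_CUBIC))
E
```

```text
[0.4867211  0.05791836 0.08310555] [-0.00856604 -0.10765423 -2.00256528]
tip [0.59506639 0.03885457 0.04263186]
```

View pics/c4.png

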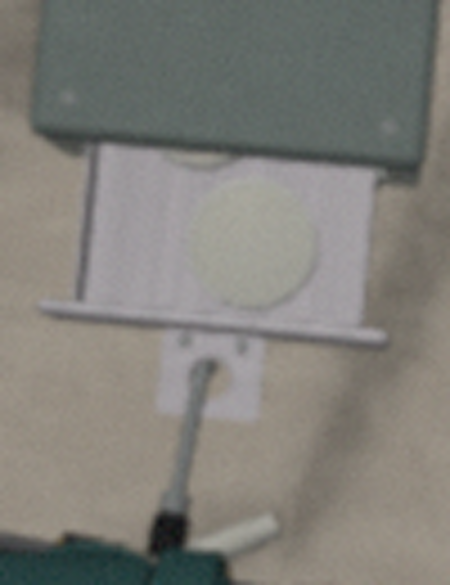

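The tray is well out with its dish level. The hook end is in the hole at crop (208,362) and the pen has not moved. I'll do one short push back to feel the catch hold.

Call:
{"api": "send_rows", "payload": {"targets": [[[-0.001, 0.0001, 0], [0, 0, 0]], [[-0.002, 0.0002, 0], [0, 0, 0]], [[-0.003, 0.0003, 0], [0, 0, 0]], [[-0.003, 0.0003, 0], [0, 0, 0]]]}}

```text
t: 15.37
ee_pos: [0.4875, 0.0578, 0.0827]
eef_rot: [-3.141, -0.004, 2.967]
ft_force: [-4.4, 0.9, -1.1]
opening: 0.0156
finger_force: 55.0
```

A push of 4.4 N leaves the tray still, so the catch holds. I centre the hook and lift it out.

Call:
{"api": "send_rows", "payload": {"targets": [[[0.003, -0.0003, 0], [0, 0, 0]], [[0.006, -0.0006, 0], [0, 0, 0]], [[0.008, -0.0008, 0], [0, 0, 0]], [[0.008, -0.0008, 0], [0, 0, 0]], [[0.008, -0.0008, 0], [0, 0, 0]]]}}

```text
t: 15.78
ee_pos: [0.4818, 0.0583, 0.0833]
eef_rot: [3.142, 0.001, 2.967]
ft_force: [-0.9, -0.0, -2.0]
opening: 0.0157
finger_force: 55.0
```

Call:
{"api": "send_rows", "payload": {"targets": [[[0, 0, -0.003], [0, 0, 0]], [[0, 0, -0.008], [0, 0, 0]], [[0, 0, -0.014], [0, 0, 0]], [[0, 0, -0.02], [0, 0, 0]], [[0, 0, -0.03], [0, 0, 0]], [[0, 0, -0.045], [0, 0, 0]], [[0, 0, -0.06], [0, 0, 0]], [[0, 0, -0.062], [0, 0, 0]], [[0, 0, -0.062], [0, 0, 0]]]}}

```text
t: 16.53
ee_pos: [0.4825, 0.0583, 0.1465]
eef_rot: [3.141, 0.003, 2.968]
ft_force: [-0.6, -0.2, -1.4]
opening: 0.0158
finger_force: 55.0
```

```bash
python3 - <<'E'
from h import *
s=arm.get_state();print(s['t'],s['ee_pos'],s['eef_rot'],s['ft_force'],s['torque'])
go([.4714,-.2486,.1433],2.967)
t=shot('top');P=cloud(t)
m=np.zeros(P.shape[:2],bool);m[150:300,200:330]=1
rod=m&(P[...,2]>.125)&(P[...,2]<.152)
v,u=np.nonzero(rod)
for r in range(v.min(),v.min()+30,4):print(r,u[v==r].mean(),P[rod][v==r].mean(0).round(4))
R=Ro.from_euler('xyz',s['eef_rot']);print('tip',s['ee_pos']+R.apply([-.11,0,.0405]))
E
```

```text
16.5333 [0.48249792 0.05833093 0.14651678] [3.14121296 0.00325475 2.96752795] [-0.59295881 -0.17619332 -1.35822318] [ 0.01848424 -0.01179872  0.01806516]
shift mm [ -42.2 -304.2    3.2] turn [0.02 0.19 0.03]
210 282.0 [0.5962 0.0399 0.1347]
214 281.0 [0.5883 0.0404 0.1457]
218 280.5 [0.5809 0.0412 0.1454]
222 279.5 [0.5735 0.0425 0.1478]
226 278.5 [0.5661 0.0443 0.1459]
230 277.5 [0.5587 0.0457 0.1478]
234 276.5 [0.5513 0.0476 0.1453]
238 276.0 [0.544  0.0481 0.1469]
tip [0.59096762 0.03927277 0.10637501]
```

Call:
{"api": "send_rows", "payload": {"targets": [[[-0.003, -0.02, 0], [0, 0, 0]], [[-0.007, -0.05, 0], [0, 0, 0]], [[-0.011, -0.08, 0], [0, 0, 0]], [[-0.015, -0.11, 0], [0, 0, 0]], [[-0.019, -0.14, 0], [0, 0, 0]], [[-0.023, -0.17, 0], [0, 0, 0]], [[-0.027, -0.2, 0], [0, 0, 0]], [[-0.031, -0.23, 0], [0, 0, 0]], [[-0.036, -0.26, 0], [0, 0, 0]], [[-0.04, -0.285, 0], [0, 0, 0]], [[-0.042, -0.3, 0], [0, 0, 0]], [[-0.042, -0.304, 0], [0, 0, 0]], [[-0.042, -0.304, 0], [0, 0, 0]], [[-0.042, -0.304, 0], [0, 0, 0]], [[-0.042, -0.304, 0], [0, 0, 0]], [[-0.042, -0.304, 0], [0, 0, 0]]]}}

```text
t: 17.92
ee_pos: [0.4699, -0.2468, 0.145]
eef_rot: [3.141, -0.001, 2.969]
ft_force: [0.2, -0.3, -1.7]
opening: 0.0158
finger_force: 55.0
```

```bash
python3 - <<'E'
from h import *
go([.4714,-.2486,.1433],2.967);go([.4714,-.2486,.0536],2.967)
print(arm.get_state()['ee_pos'])
E
```

```text
shift mm [-1.8 -1.5  1.7] turn [ 0.03 -0.04  0.11]
shift mm [-1.9 -1.6 91.4] turn [ 0.03 -0.04  0.11]
[ 0.46990898 -0.24677146  0.14498732]
```

Call:
{"api": "send_rows", "payload": {"targets": [[[-0.002, -0.0016, 0.015], [0, 0, 0.1]], [[-0.002, -0.0016, 0.03], [0, 0, 0.1]], [[-0.002, -0.0016, 0.045], [0, 0, 0.1]], [[-0.002, -0.0016, 0.06], [0, 0, 0.1]], [[-0.002, -0.0016, 0.07], [0, 0, 0.1]], [[-0.002, -0.0016, 0.078], [0, 0, 0.1]], [[-0.002, -0.0016, 0.084], [0, 0, 0.1]], [[-0.002, -0.0016, 0.088], [0, 0, 0.1]], [[-0.002, -0.0016, 0.09], [0, 0, 0.1]], [[-0.002, -0.0016, 0.09], [0, 0, 0.1]]]}}

```text
t: 18.75
ee_pos: [0.4719, -0.2497, 0.0551]
eef_rot: [3.141, -0.0, 2.966]
ft_force: [0.9, 3.3, -2.0]
opening: 0.0158
finger_force: 55.0
```

Call:
{"api": "send_rows", "payload": {"targets": [[[0, 0, 0.0005], [0, 0, 0]], [[0, 0, 0.001], [0, 0, 0]], [[0, 0, 0.001], [0, 0, 0]]]}}

```text
t: 19.0
ee_pos: [0.4719, -0.2497, 0.0547]
eef_rot: [3.141, 0.0, 2.965]
ft_force: [0.1, 6.3, 2.5]
opening: 0.0156
finger_force: 55.0
```

Call:
{"api": "send_rows", "payload": {"targets": [[[0, 0.001, 0], [0, 0, 0]], [[0, 0.0018, 0.0005], [0, 0, 0]], [[0, 0.0018, 0.001], [0, 0, 0]], [[0, 0.0018, 0.001], [0, 0, 0]]]}}

```text
t: 19.33
ee_pos: [0.4724, -0.249, 0.0533]
eef_rot: [-3.141, 0.001, 2.966]
ft_force: [-0.8, 0.3, 1.4]
opening: 0.0158
finger_force: 55.0
```

Seated at the original height, so I release the hook.

Call:
{"api": "send_rows", "payload": {"targets": [[[0, 0, 0], [0, 0, 0]], [[0, 0, 0], [0, 0, 0]], [[0, 0, 0], [0, 0, 0]], [[0, 0, 0], [0, 0, 0]], [[0, 0, 0], [0, 0, 0]], [[0, 0, 0], [0, 0, 0]]], "gripper": 0.05}}

```text
t: 19.83
ee_pos: [0.4721, -0.2485, 0.0531]
eef_rot: [-3.141, 0.0, 2.966]
ft_force: [0.2, 0.4, -0.4]
opening: 0.0495
finger_force: 0.0
```

Call:
{"api": "send_rows", "payload": {"targets": [[[0, 0, -0.02], [0, 0, 0]], [[0, 0, -0.04], [0, 0, 0]], [[0, 0, -0.07], [0, 0, 0]], [[0, 0, -0.1], [0, 0, 0]], [[0, 0, -0.13], [0, 0, 0]], [[0, 0, -0.16], [0, 0, 0]], [[0, 0, -0.16], [0, 0, 0]], [[0, 0, -0.16], [0, 0, 0]]]}}

```text
t: 20.5
ee_pos: [0.4732, -0.2492, 0.2149]
eef_rot: [-3.14, 0.004, 2.966]
ft_force: [0.1, -0.3, -0.2]
opening: 0.05
finger_force: 0.0
```

```bash
python3 - <<'E'
from h import *
s=arm.get_state();print(s['t'],s['ee_pos'],s['opening'],s['ft_force'])
w=shot('wrist');t=shot('top')
cv2.imwrite('pics/f.png',cv2.cvtColor(np.vstack([w['img'][60:330],t['img'][60:330]]),cv2.COLOR_RGB2BGR))
E
```

```text
20.5 [ 0.47316022 -0.24922412  0.21490663] 0.05002936032550934 [ 0.11222674 -0.29173351 -0.2389222 ]
```

View pics/f.png

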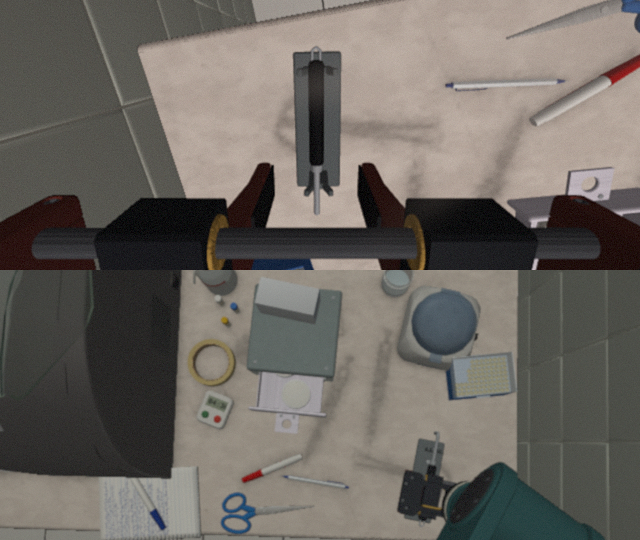

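The hook lies seated in its forks at (317,115). The tray is out with the dish level, and the pen and timer have not moved. I hand the job in.

```bash
python3 -c "
from rig import arm
print(arm.close_job())"
```

```text
the job is handed in; nothing more can be done
None
```

The job is handed in: I drew the tray out with the hook until the catch snapped in, it held against a 4 N push back, and the hook lies back on its rest; the verdict was not shown to me.

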